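# Pre-use check of the bench grinder's latching stop button

## Task

Check the grinder's stop button before use: with the fingertips push the big mushroom button fully in until it latches, and let go of it so that it stays down by itself. Then push against the side of the raised bar on its head to turn it clockwise until the latch lets go, and take the hand away so that the button comes fully out and its bar springs back. Only push the button, without gripping or forcing it, do not press the start button beside it, and do not pick up or shift anything else on the bench.

Things in the scene. Friction and masses are not known exactly. Their poses are not given: they have to be found in the camera images.
- station: The grinder's control station, a grey metal box screwed to the bench: 86 mm wide (its x), 202 mm long (its y, from -48 to +154 mm), top of the lid 62 mm above the bench. Origin on the bench, straight below the axis of the stop button; z up. On the lid along +y: the stop button at y = 0, the start button at y = 75 mm, a small pilot lamp at y = 122 mm; a conduit leaves at the +y end and drops into the bench at y = 206 mm
- stop_head: Head of the stop button: a flat-domed mushroom, 60 mm across, with a raised straight grip bar across its middle (50 mm long, 11 mm wide, its top 11 mm above the dome); two small arrows on the dome show the way to turn (clockwise seen from above). Origin at the centre of the top of the bar (110 mm above the bench when out, 103 mm when latched in); x along the bar, z up. It moves and turns with the button. The head can be pressed on top of the bar
- stop_press (a joint): How far the stop button is pushed in, in m: 0 fully out, at most 0.0082. A spring pushes it out; it resists with 5 N at first and needs about 12 N, and more than 7 mm, to latch. Latched, it rests at 0.0070 without being held
- stop_twist (a joint): How far the head is turned clockwise seen from above, in rad: 0 at rest, at most 0.96; it does not turn the other way. A spring turns it back: turning it takes 0.04 to 0.13 N m, some 3 to 8 N against the side of the bar near its end. When the button is latched, the latch lets go at about 0.5 rad (30 degrees) and the button pops up 7 mm; if a finger above the dome stops it on the way it rises as soon as the finger is taken away
- start_button (a joint): How far the start button is pressed, in m (0 out, 0.006 fully in). A flush round button, 24 mm across, inside a raised ring 41 mm across, its top 84 mm above the bench. It must not be pressed
- spanner: steel combination spanner, 190 mm long, 8 mm thick, lying flat; origin at the middle of its underside. A bystander
- screwdriver: screwdriver with an orange handle, 210 mm long, 26 mm thick, lying; origin under its middle. A bystander
- socket: steel wrench socket standing upright, 29 mm across, 45 mm tall; origin at the centre of its underside. A bystander
- tape_roll: roll of masking tape lying flat, 90 mm across, 24 mm tall; origin at the centre of its underside. A bystander
- spare_wheel: spare grinding wheel lying flat, 150 mm across, 20 mm thick; origin at the centre of its underside. A bystander
- spray_can: spray can, 66 mm across, 198 mm tall, standing; origin at the centre of its underside. A bystander
- water_bottle: water bottle, 64 mm across, 205 mm tall, standing; origin at the centre of its underside. A bystander

How it is judged:
By the outcome, as a careful person would: the job done as asked, in the order asked, and still so for the second after the job is handed in, with the robot touching nothing.
It also fails if it takes over 42 s, if anything falls off the work surface, if the arm or the gripper's body presses on something with over 40 N, if the wrist force passes 120 N, or if a joint passes its speed limit or range.

## Robot

A 6-joint arm with a two-finger parallel gripper is mounted at the origin on the work surface. World frame = base frame: x ahead of the robot, y to its left, z up, the work surface at z = 0. Lengths are in m, angles in rad, forces in N, time in s.
With the tool pointing down it reaches from about 0.4 to 0.825 m from the base axis. Payload 7 kg.
Tool frame: the origin (TCP) lies between the finger pads; the fingertips stand 11 mm ahead of it and the grasp point (between the pads) lies 8 mm behind it (arm.tips_ahead is the distance from the TCP to the fingertips, in m); z points along the fingers, x is the direction in which the jaws open and shut, and the axes are right-handed (so a half turn about z gives the same grasp; the last joint's range is limited). The gripper opens to 88 mm and grips with 3 to 60 N. Pads are 19 mm wide; open, the fingers measure 130 mm over their backs; the gripper's body (78 mm by 193 mm) begins 47 mm behind the grasp point.
Start: joints at [-0.934, 0.359, 0.012, 0, -1.224, -0.288], TCP at [0.231, -0.634, 0.199] pointing down, gripper open.
Joint ranges: [-3.07, 3.07], [-1.43, 2.12], [-1.02, 1.25], [-3.03, 1.67], [-3.05, -0], [-3.03, 3.03]. Speed limits (rad/s): [2.39, 2.39, 3.01, 3.14, 3.14, 3.14].

## Interface

Orientations are given as [roll, pitch, yaw] about the fixed x, y, z axes, in that order (R = Rz(yaw) Ry(pitch) Rx(roll)).
In Python, from station import arm, optics, finder gives the robot as it stands. The module is installed in compiled form; this text tells all that it offers.
- The arm moves only by the tool apply_moves, never from a script. Its argument "increments" is one flat list of numbers, 6 for each row, row after row: the shift along the world's x, y, z in m, then the turn, a rotation vector about the world's x, y, z in rad. In form: [tx, ty, tz, rx, ry, rz, tx, ty, tz, rx, ry, rz, ...]. A call has 1 to 20 rows; each row shifts and turns the pose as measured when the row begins; what a row does not reach is not made up. A row lasts 1/12 s, in which the tool goes at most 41.7 mm and 7.16 degrees, less where a joint would pass 70% of its speed; a pose out of reach is approached as far as the arm can. A call with a gripper value outside its range is refused whole. "hand" is the closure, from 0 (fully open) to 1 (shut), set as the call begins (left out, the last holds). The fingers move at their own pace and stop on an object; "force" is the grip in N (left out, the last holds). Time passes only in rows, so rows that do not move let the fingers close. It gives the time, the measured TCP pose, the force and the opening at its end, in the units of the state.
- arm.get_state(): the state, without advancing time (a new reading comes with each control period).
- optics.grab_frame(name): name is "side" or "top"; returns the picture (420x560x3 uint8, red, green, blue); there is no depth.
- optics.camera_model(name): a dict with "fx", "fy", "cx", "cy" (pixels), "world_to_cam" (4x4, takes a point from world to camera coordinates). Camera axes: x right, y up, looking along -z (the intrinsics and any distortion apply to the point x, -y, -z); pixel columns grow to the right and rows downward; lengths in m; the calibration is good to about 2 mm. A picture is of the moment at which its call begins. camera_model takes no time and is no camera call.
- arm.job_done(): hands the job in, once; it reports no verdict.
Trained networks look in the newest picture that a camera, given by its name, has taken for a name from the list of things; names that differ only in an ending like _2 or _b are one class to them, and where a whole thing is asked for, a point or a joint stands for the part that bears it (a point fixed in the world has none). Each returns a list of dicts, best first, with "conf" (0 to 1); they miss things now and then, are a little off and sometimes report something else, mostly with a low value. They report only what shows in the picture. A call takes as long as a camera call.
- finder.find_in(camera, name): "box" ([left, top, right, bottom] in pixels, round what is visible of it).
- finder.landmark_of(camera, name): "point" ([column, row] in pixels: a listed point, or the origin of a listed thing).
The state is a dict: "t": time; "q": joint angles; "qd": joint speeds; "joint_efforts": joint torques, N m; "eef_pos": TCP position; "ee_rot": TCP orientation; "force": force on the tool from outside, world axes, zero at the start; "moment": the same for the moment, N m; "width": finger opening in m.
Only numpy, scipy, OpenCV 4.12 (cv2) and the standard library are available. Lean on these libraries where they do the work, as an engineer would, in place of code of your own. Each camera call takes 0.05 s, during which the arm holds its last target. There are 200 camera calls.

## Working session

There is one attempt and no reset: what is moved stays moved. The work goes in short steps, Python scripts to look and compute and a tool call to move; the robot and the scene stay as the last step left them, time stands still between calls to the robot, and variables do not carry over. Pictures are saved under pics/ and viewed, about 8 in all and at most 12, crops included, and the job is handed in when it is done.

Besides the shell and the picture viewer there is one more tool, called after "Call:" in YAML: its name, and indented under it one key for each argument. apply_moves: Moves the arm, as the interface text tells. Its arguments: {"type":"object","properties":{"increments":{"type":"array"},"hand":{"type":"number"},"force":{"type":"number"}},"required":["increments"]}

```bash
mkdir -p pics; cat > h.py <<'E'
import numpy as np, cv2
from station import arm, optics, finder
def ray(cam,p):
    m=optics.camera_model(cam); T=np.array(m["world_to_cam"]); R=T[:3,:3]; c=-R.T@T[:3,3]
    d=np.array([(p[0]-m["cx"])/m["fx"],-(p[1]-m["cy"])/m["fy"],-1.]); d=R.T@d
    return c,d/np.linalg.norm(d)
def atz(cam,p,z):
    c,d=ray(cam,p); return c+d*(z-c[2])/d[2]
def tri(p1,p2,a="side",b="top"):
    c1,d1=ray(a,p1); c2,d2=ray(b,p2)
    s=np.linalg.lstsq(np.c_[d1,-d2],c2-c1,rcond=None)[0]
    A=c1+s[0]*d1;B=c2+s[1]*d2
    return (A+B)/2,np.linalg.norm(A-B)
def save(cam,n):
    im=optics.grab_frame(cam); cv2.imwrite("pics/"+n,im[:,:,::-1]); return im
def proj(cam,P):
    m=optics.camera_model(cam); q=np.array(m["world_to_cam"])@np.r_[P,1]
    return np.array([m["cx"]+m["fx"]*q[0]/-q[2], m["cy"]-m["fy"]*q[1]/-q[2]])
E
python3 - <<'E'
from h import *
np.set_printoptions(precision=4,suppress=True)
for c in("side","top"):
    save(c,c+"1.png"); m=optics.camera_model(c); print({k:v for k,v in m.items() if k!="world_to_cam"}, ray(c,(280,210)))
P={}
for n in("stop_head","station","start_button"):
    for c in("side","top"):
        r=finder.landmark_of(c,n); b=finder.find_in(c,n); print(n,c,r[:2],b[:1]); 
        if r:P[n,c]=r[0]["point"]
    if (n,"side") in P and (n,"top") in P: print(n,tri(P[n,"side"],P[n,"top"]))
print(arm.get_state(), arm.tips_ahead)
E
```

```text
{'fx': 488.8534227036762, 'fy': 488.8534227036762, 'cx': 284.9809100456756, 'cy': 208.1867300499827} (array([-0.1733,  0.779 ,  0.7995]), array([ 0.6009, -0.5863, -0.5433]))
{'fx': 442.3004508353473, 'fy': 442.3004508353473, 'cx': 277.1066425715539, 'cy': 205.34309506413248} (array([0.5155, 0.0164, 1.3588]), array([ 0.0539, -0.0116, -0.9985]))
stop_head side [{'point': [308.5, 213.9], 'conf': 0.61}] [{'box': [294.7, 210.1, 318.0, 225.9], 'conf': 0.67}]
stop_head top [{'point': [284.9, 224.9], 'conf': 0.61}, {'point': [322.4, 231.0], 'conf': 0.29}] [{'box': [275.7, 216.0, 293.6, 234.1], 'conf': 0.68}]
stop_head (array([ 0.5382, -0.0136,  0.0974]), np.float64(0.007008838216268486))
station side [{'point': [309.9, 245.7], 'conf': 0.92}] [{'box': [234.7, 205.7, 334.4, 275.1], 'conf': 0.77}]
station top [{'point': [284.8, 227.4], 'conf': 0.86}] [{'box': [214.3, 201.5, 307.8, 244.8], 'conf': 0.74}]
station (array([ 0.5328, -0.0152, -0.0043]), np.float64(0.006405480890458505))Traceback (most recent call last):
  File "<stdin>", line 8, in <module>
ValueError: it knows: screwdriver, socket, spanner, spare_wheel, spray_can, station, stop_head, tape_roll, water_bottle
```

```bash
python3 - <<'E'
import cv2
a=cv2.imread("pics/top1.png"); b=cv2.imread("pics/side1.png")
cv2.imwrite("pics/topc.png",cv2.resize(a[150:300,180:380],None,fx=4,fy=4,interpolation=2))
cv2.imwrite("pics/sidec.png",cv2.resize(b[170:310,210:400],None,fx=4,fy=4,interpolation=2))
E
```

```text
(no output)
```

View pics/top1.png

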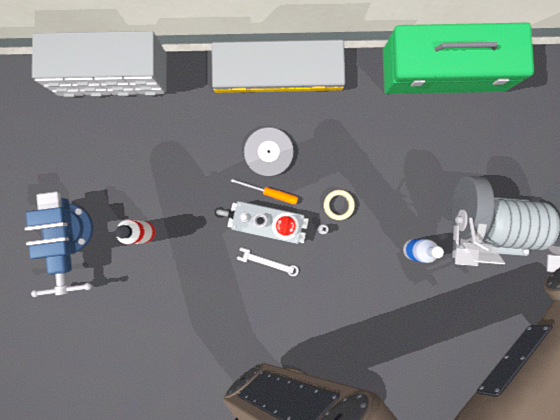

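View pics/topc.png

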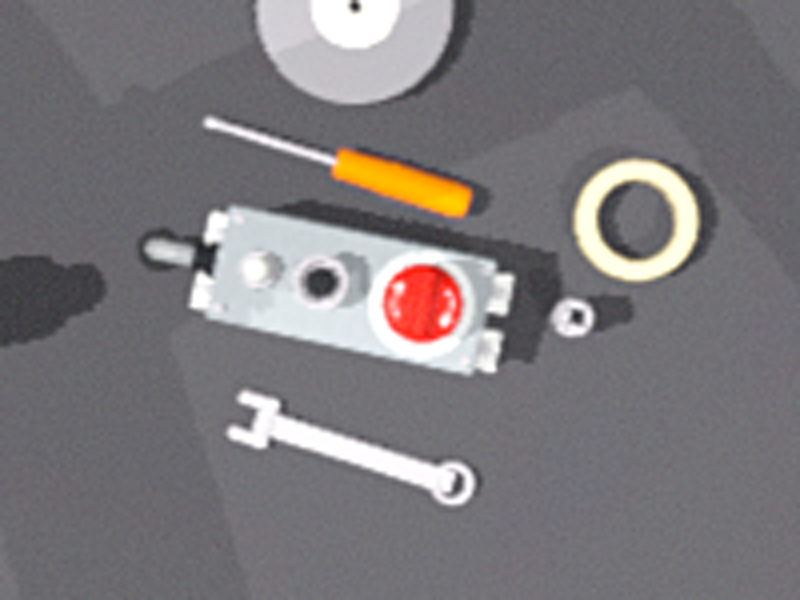

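View pics/side1.png

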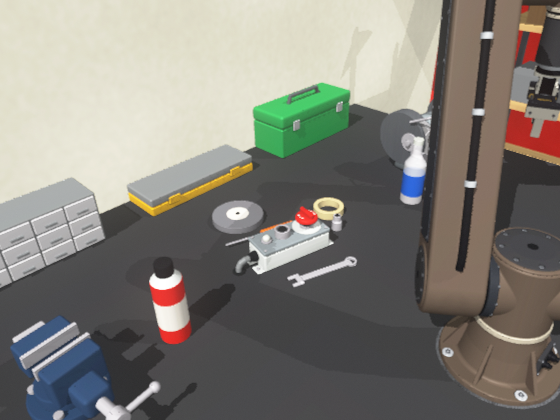

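View pics/sidec.png

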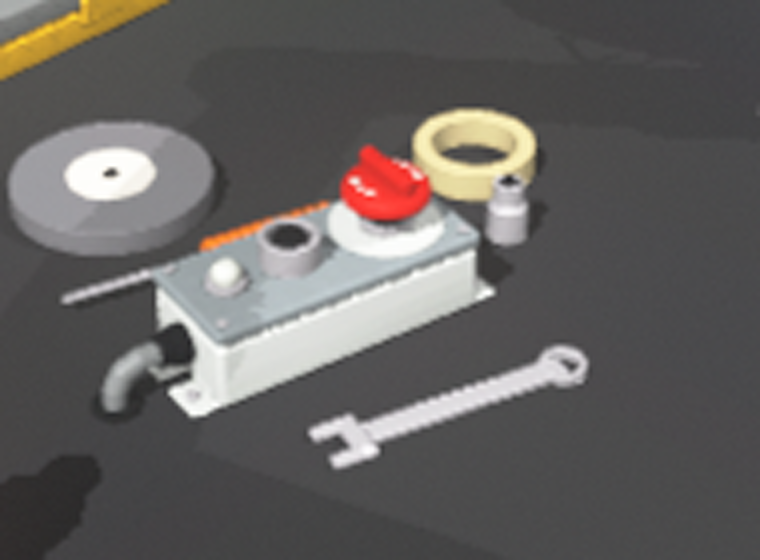

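Top view: the red head is at (285,225), with the start ring left of it at (260.5,221) and the lamp at (245,217), so the station's +y points left in the picture. Its bar runs roughly up and down in the picture, along world x. Side view: the bar runs from about (301,207) to (312,217). The socket, spanner, screwdriver and tape lie around the station, clear above it.

```bash
python3 - <<'E'
from h import *
np.set_printoptions(precision=4,suppress=True)
for cam in("top","side"):
    im=cv2.imread(f"pics/{cam}1.png").astype(int)
    m=((im[...,2]>110)&(im[...,1]<90)&(im[...,0]<90)).astype(np.uint8)
    n,l,s,c=cv2.connectedComponentsWithStats(m)
    x0,y0=(285,225) if cam=="top" else (306,218)
    k=[i for i in range(1,n) if s[i][4]>60 and np.hypot(*(c[i]-(x0,y0)))<15]
    for i in k: print(cam,s[i],c[i],atz(cam,c[i],.09),atz(cam,c[i],.1))
print("top ring",atz("top",(180+322/4,150+283/4),.084),"lamp",atz("top",(180+260/4,150+268/4),.075))
print("side ring",atz("side",(210+290/4,170+240/4),.084))
# lid corners top (z=.062)
for p in [(230,207),(497,262),(470,375),(207,320)]: print("lid",atz("top",(180+p[0]/4,150+p[1]/4),.062))
for p in [(155,275),(225,345),(478,243)]: print("lids",atz("side",(210+p[0]/4,170+p[1]/4),.062))
print("bar side",atz("side",(210+365/4,170+150/4),.11),atz("side",(210+408/4,170+188/4),.11))
print("bar top",atz("top",(180+436/4,150+268/4),.11),atz("top",(180+430/4,150+338/4),.11))
for z in(.1,.11): print("lm",atz("side",(308.5,213.9),z),atz("top",(284.9,224.9),z))
print(arm.get_state()["ee_rot"],arm.get_state()["force"],arm.tips_ahead)
E
```

```text
top [277 217  18  18 211] [285.7156 225.3412] [ 0.5396 -0.0138  0.09  ] [ 0.5394 -0.0135  0.1   ]
side [295 206  24  19 269] [305.6617 216.3755] [ 0.5406 -0.0106  0.09  ] [0.5305 0.0005 0.1   ]
top ring [0.5544 0.0584 0.084 ] lamp [0.5664 0.1035 0.075 ]
side ring [0.5476 0.0687 0.084 ]
lid [0.6122 0.1258 0.062 ]
lid [ 0.568  -0.0694  0.062 ]
lid [ 0.4858 -0.0478  0.062 ]
lid [0.5296 0.1437 0.062 ]
lids [0.6055 0.1331 0.062 ]
lids [0.5212 0.1521 0.062 ]
lids [ 0.4781 -0.0342  0.062 ]
bar side [ 0.5571 -0.0114  0.11  ] [0.5068 0.0028 0.11  ]
bar top [ 0.5626 -0.0231  0.11  ] [ 0.5134 -0.0178  0.11  ]
lm [ 0.533  -0.0131  0.1   ] [ 0.5407 -0.0113  0.1   ]
lm [ 0.5229 -0.0017  0.11  ] [ 0.5405 -0.011   0.11  ]
[-3.1416 -0.      1.9196] [ 0.9804 -0.341  -0.1781] 0.011
```

Call:
apply_moves:
  increments: [0,0,0.04,0,0,0,0,0,0.04,0,0,0,0.018,0.0365,0,0,0,-0.05,0.018,0.0365,0,0,0,-0.05,0.018,0.0365,0,0,0,-0.05,0.018,0.0365,0,0,0,-0.05,0.018,0.0365,0,0,0,-0.05,0.018,0.0365,0,0,0,-0.05,0.018,0.0365,0,0,0,-0.05,0.018,0.0365,0,0,0,-0.05,0.018,0.0365,0,0,0,-0.05,0.018,0.0365,0,0,0,-0.05,0.018,0.0365,0,0,0,-0.05,0.018,0.0365,0,0,0,-0.05,0.018,0.0365,0,0,0,-0.05,0.018,0.0365,0,0,0,-0.05,0.018,0.0365,0,0,0,-0.05,0.018,0.0365,0,0,0,-0.05]
  hand: 1
  force: 10

```text
t: 2.0
eef_pos: [0.5166, -0.0369, 0.2847]
ee_rot: [3.13, -0.006, 1.071]
force: [0.4, -0.8, 0.7]
width: 0.0006
```

Call:
apply_moves:
  increments: [0.021,0.025,0,0,0,0,0,0,-0.035,0,0,0,0,0,-0.035,0,0,0,0,0,-0.03,0,0,0,0,0,-0.024,0,0,0,0,0,0,0,0,0]

```text
t: 2.5
eef_pos: [0.5429, -0.0006, 0.1591]
ee_rot: [3.123, -0.013, 1.078]
force: [-1.2, 0.2, 0.0]
width: 0.0003
```

```bash
python3 - <<'E'
from h import *
s=arm.get_state(); p=np.array(s["eef_pos"]); print(p,s["ee_rot"],s["force"])
tip=p-[0,0,.011]
a=save("side","side2.png"); b=save("top","top2.png")
print("tip proj",proj("side",tip),proj("top",tip))
A=cv2.resize(a[150:260,250:350],None,fx=5,fy=5,interpolation=cv2.INTER_CUBIC)
cv2.imwrite("pics/s2c.png",A[:,:,::-1])
print(finder.landmark_of("side","stop_head"),finder.find_in("side","stop_head"))
E
```

```text
[ 0.54293188 -0.00063204  0.15909874] [ 3.12303223 -0.01318189  1.07775118] [-1.15858478e+00  1.54776164e-01  1.56704616e-04]
tip proj [302.48416852 198.58912813] [281.38134277 223.81375723]
[{'point': [306.7, 213.0], 'conf': 0.5}] []
```

View pics/s2c.png

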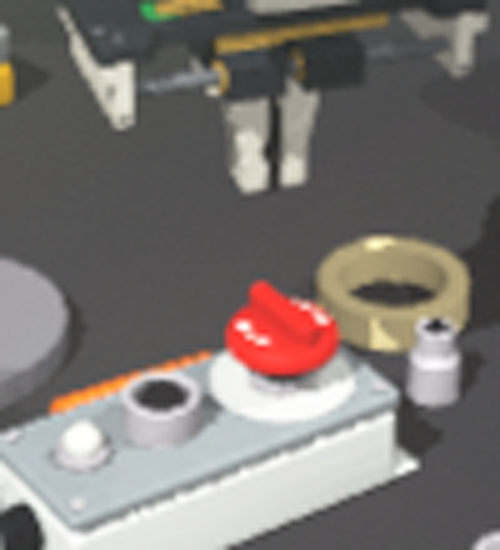

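The side crop shows light fingers ending near (304,188), while the calibration puts the tips at (302.5,198.6). I'll check that mismatch with a contrast-enhanced crop. The bar runs from about (302,208) to (313,218).

```bash
python3 - <<'E'
from h import *
a=cv2.imread("pics/side2.png"); b=cv2.imread("pics/top2.png")
A=cv2.resize(a[165:235,265:345],None,fx=5,fy=5,interpolation=cv2.INTER_CUBIC); B=cv2.resize(b[190:260,240:320],None,fx=5,fy=5,interpolation=cv2.INTER_CUBIC)
C=np.hstack([A,B]); C=(255*(C/255.)**.45).astype(np.uint8)
cv2.imwrite("pics/enh.png",C)
E
```

```text
(no output)
```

View pics/enh.png

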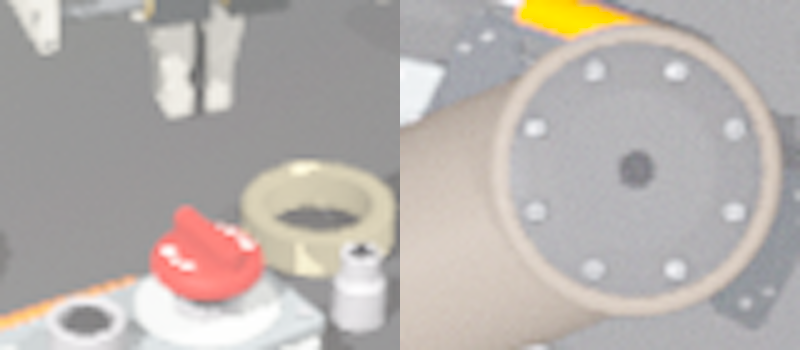

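The fingers do end near (303.5,188) in the side view; no darker pads hang below. I'll check the side calibration at another pose and for picture lag.

```bash
python3 - <<'E'
from h import *
s=arm.get_state(); print(s["t"],s["eef_pos"],s["q"],s["qd"])
a=save("side","side3.png"); o=cv2.imread("pics/side2.png")[:,:,::-1]
s=arm.get_state(); print(s["t"],s["eef_pos"])
print("diff",np.abs(a.astype(int)-o).max(2)[165:195,290:320].mean())
print("base",proj("side",[0,0,0]),"start tip",proj("side",[.231,-.634,.188]))
o=cv2.imread("pics/side1.png"); 
A=np.hstack([cv2.resize(o[60:160,480:560],None,fx=5,fy=5),cv2.resize(a[150:250,265:345][:,:,::-1],None,fx=5,fy=5)]); A=(255*(A/255.)**.6).astype(np.uint8)
cv2.imwrite("pics/cmp.png",A)
E
```

```text
2.7 [ 5.47142010e-01 -3.29129834e-04  1.65837408e-01] [ 0.36347681  0.15290997 -0.35132963  0.00872096 -1.03464487 -2.43128827] [-0.00121897 -0.01044298  0.00549079 -0.00115196  0.00560856  0.00227005]
2.75 [ 5.47254444e-01 -2.80640131e-04  1.66021644e-01]
diff 23.141111111111112
base [497.57500318 355.24534004] start tip [530.76315083 141.09051906]
```

View pics/cmp.png

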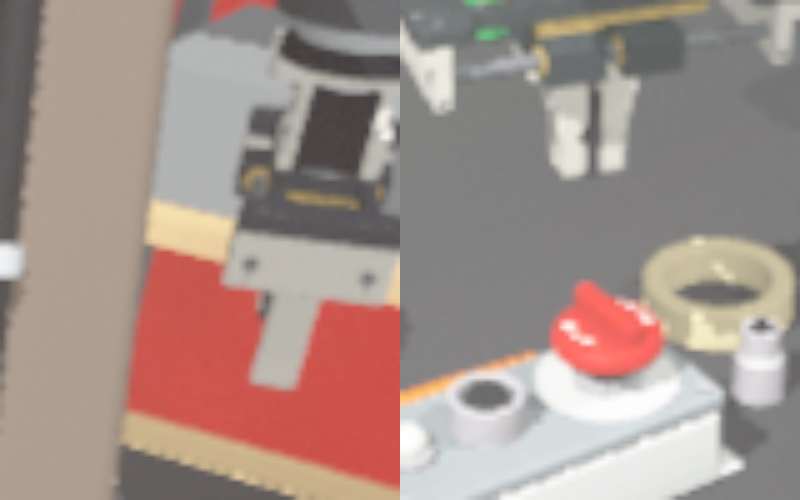

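Call:
apply_moves:
  increments: [-0.008,-0.013,-0.015,0,0,0,0,0,-0.012,0,0,0,0,0,-0.004,0,0,0,0,0,0,0,0,0]

```text
t: 3.08
eef_pos: [0.5438, -0.0131, 0.1422]
ee_rot: [3.105, -0.029, 1.078]
force: [-0.2, -0.4, -0.2]
width: 0.0003
```

```bash
python3 - <<'E'
from h import *
s=arm.get_state(); print(s["t"],s["eef_pos"],s["ee_rot"],s["force"])
optics.grab_frame("top"); optics.grab_frame("top")
s=arm.get_state(); p=np.array(s["eef_pos"]);print(s["t"],p,s["force"])
a=save("side","side4.png"); b=save("top","top4.png")
T=np.eye(4)
print(proj("side",p-[0,0,.011]))
m=optics.camera_model("side"); print(np.array(m["world_to_cam"]).round(4).tolist(), np.linalg.det(np.array(m["world_to_cam"])[:3,:3]))
A=cv2.resize(a[130:250,240:400],None,fx=5,fy=5,interpolation=cv2.INTER_CUBIC)
cv2.imwrite("pics/s4c.png",A[:,:,::-1])
E
```

```text
3.0833 [ 0.54378263 -0.01307579  0.14215365] [ 3.10453066 -0.02899843  1.07848193] [-0.21276981 -0.36455033 -0.21413455]
3.1833 [ 0.54437455 -0.01285076  0.14277891] [ 0.05500357 -0.1313775  -0.19197488]
[305.27158967 201.96487141]
[[-0.7143, -0.6996, -0.0164, 0.4343], [0.3683, -0.3958, 0.8412, -0.3004], [-0.595, 0.5949, 0.5404, -0.9987], [0.0, 0.0, 0.0, 1.0]] 1.0000000000000004
```

View pics/s4c.png

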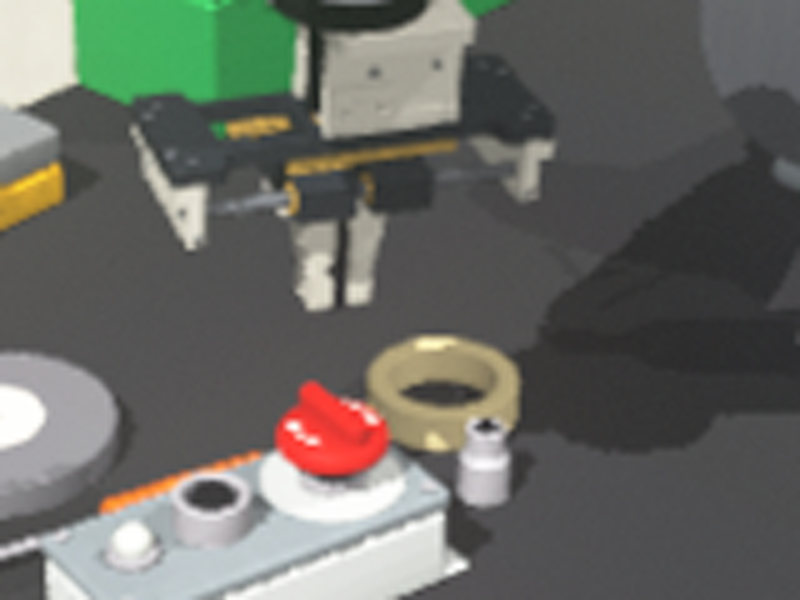

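Call:
apply_moves:
  increments: [-0.003,0,-0.006,-0.004,0.025,0,-0.002,0,-0.006,-0.004,0.021,0,0,0,-0.005,0,0,0,0,0,0,0,0,0]

```text
t: 3.62
eef_pos: [0.5397, -0.012, 0.1254]
ee_rot: [-3.14, 0.001, 1.079]
force: [0.3, 0.3, -0.8]
width: 0.0007
```

Call:
apply_moves:
  increments: [0,0,-0.004,0,0,0,0,0,-0.003,0,0,0]

```text
t: 3.78
eef_pos: [0.54, -0.0119, 0.1174]
ee_rot: [-3.139, 0.002, 1.079]
force: [-0.3, 0.1, 0.3]
width: 0.0005
```

Call:
apply_moves:
  increments: [0,0,-0.004,0,0,0,0,0,-0.004,0,0,0,0,0,-0.003,0,0,0,0,0,0,0,0,0]

```text
t: 4.12
eef_pos: [0.5392, -0.0121, 0.1041]
ee_rot: [-3.138, 0.003, 1.079]
force: [-0.1, 1.2, -0.5]
width: 0.0001
```

```bash
python3 - <<'E'
from h import *
s=arm.get_state(); p=np.array(s["eef_pos"]);print(s["t"],p,s["ee_rot"],s["force"])
a=save("side","side5.png"); b=save("top","top5.png")
print(proj("side",p-[0,0,.011]))
A=cv2.resize(a[170:245,265:345],None,fx=5,fy=5,interpolation=cv2.INTER_CUBIC)
B=cv2.resize(b[180:255,230:310],None,fx=5,fy=5,interpolation=cv2.INTER_CUBIC)
cv2.imwrite("pics/s5c.png",np.hstack([A,B])[:,:,::-1])
E
```

```text
4.1167 [ 0.53922745 -0.01211244  0.1040883 ] [-3.13828483e+00  2.71889411e-03  1.07918021e+00] [-0.06216986  1.15509297 -0.46229404]
[306.44843368 215.35326273]
```

View pics/s5c.png

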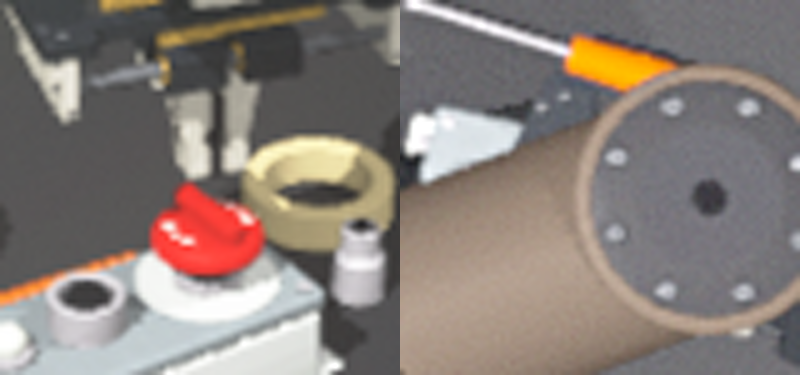

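```bash
python3 - <<'E'
from h import *
for z in(.2,.3,.4,.5): print(z,atz("top",(292,219.6),z).round(4))
for z in(.093,.103,.113,.123,.133): print(z,"side tip",atz("side",(307,203.5),z).round(4))
E
```

```text
0.2 [ 0.5522 -0.0279  0.2   ]
0.3 [ 0.5491 -0.0241  0.3   ]
0.4 [ 0.5459 -0.0203  0.4   ]
0.5 [ 0.5427 -0.0165  0.5   ]
0.093 side tip [ 0.5773 -0.0562  0.093 ]
0.103 side tip [ 0.5667 -0.0444  0.103 ]
0.113 side tip [ 0.5561 -0.0326  0.113 ]
0.123 side tip [ 0.5455 -0.0208  0.123 ]
0.133 side tip [ 0.5348 -0.0089  0.133 ]
```

Call:
apply_moves:
  increments: [-0.003,0.003,-0.003,0,0,0,0,0,-0.003,0,0,0,0,0,-0.002,0,0,0]

```text
t: 4.47
eef_pos: [0.537, -0.0086, 0.0972]
ee_rot: [-3.14, 0.001, 1.079]
force: [0.1, -0.3, -0.3]
width: 0.0008
```

Call:
apply_moves:
  increments: [0,0,-0.002,0,0,0,0,0,-0.002,0,0,0]

```text
t: 4.63
eef_pos: [0.537, -0.0084, 0.0929]
ee_rot: [-3.141, 0.001, 1.08]
force: [0.9, 0.2, 0.3]
width: 0.0003
```

Call:
apply_moves:
  increments: [0,0,-0.002,0,0,0,0,0,-0.002,0,0,0]

```text
t: 4.8
eef_pos: [0.537, -0.0084, 0.0885]
ee_rot: [-3.141, 0.0, 1.08]
force: [0.4, -0.3, 0.2]
width: 0.0003
```

Call:
apply_moves:
  increments: [0,0,-0.002,0,0,0,0,0,-0.002,0,0,0]

```text
t: 4.97
eef_pos: [0.537, -0.0084, 0.084]
ee_rot: [-3.141, 0.001, 1.08]
force: [-0.5, 0.3, 0.3]
width: 0.0003
```

Call:
apply_moves:
  increments: [0,0,-0.0015,0,0,0]

```text
t: 5.05
eef_pos: [0.5372, -0.0085, 0.0824]
ee_rot: [-3.141, 0.001, 1.08]
force: [-0.9, 0.4, 6.1]
width: 0.0007
```

Call:
apply_moves:
  increments: [0,0,-0.0015,0,0,0]

```text
t: 5.13
eef_pos: [0.538, -0.0085, 0.0818]
ee_rot: [3.141, 0.0, 1.08]
force: [-2.8, 0.2, 14.1]
width: 0.0004
```

```bash
python3 - <<'E'
from h import *
s=arm.get_state(); p=np.array(s["eef_pos"]);print(s["t"],p,s["force"])
a=save("side","side6.png")
A=cv2.resize(a[170:245,265:345],None,fx=7,fy=7,interpolation=cv2.INTER_CUBIC)
cv2.imwrite("pics/s6c.png",A[:,:,::-1])
E
```

```text
5.1333 [ 0.53800478 -0.00852615  0.08175186] [-2.80416871  0.23604796 14.14311999]
```

View pics/s6c.png

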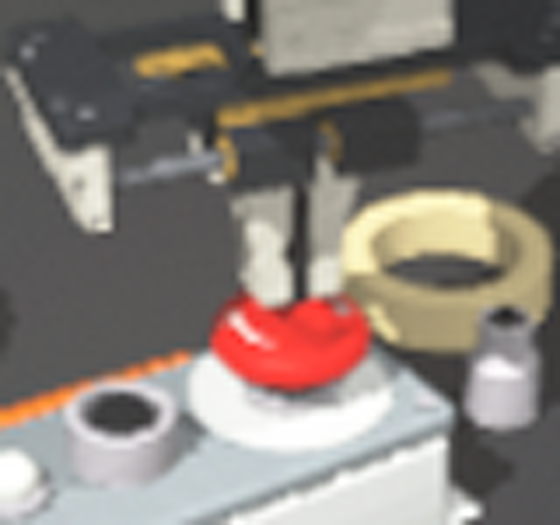

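The fingers now sit centred across the top of the bar at (307,212.7), at the height of the bar. Contact came at TCP z ≈ 0.083, so the reported z sits about 38 mm below what the stated heights imply. From here I'll press by force and travel.

Call:
apply_moves:
  increments: [0,0,-0.002,0,0,0]

```text
t: 5.27
eef_pos: [0.5388, -0.0086, 0.0811]
ee_rot: [3.139, -0.0, 1.081]
force: [-4.1, 1.3, 15.0]
width: 0.0007
```

Call:
apply_moves:
  increments: [0,0,-0.002,0,0,0]

```text
t: 5.35
eef_pos: [0.5392, -0.0087, 0.0805]
ee_rot: [3.138, -0.001, 1.082]
force: [-5.4, 0.4, 14.8]
width: 0.0003
```

Call:
apply_moves:
  increments: [0,0,-0.002,0,0,0]

```text
t: 5.43
eef_pos: [0.5393, -0.0088, 0.0797]
ee_rot: [3.138, -0.001, 1.082]
force: [-5.4, 1.0, 10.5]
width: 0.0006
```

Call:
apply_moves:
  increments: [0,0,-0.002,0,0,0]

```text
t: 5.52
eef_pos: [0.539, -0.0089, 0.0785]
ee_rot: [3.138, -0.001, 1.082]
force: [-3.3, 1.8, 7.6]
width: 0.0002
```

Call:
apply_moves:
  increments: [0,0,-0.002,0,0,0]

```text
t: 5.6
eef_pos: [0.5386, -0.0089, 0.0772]
ee_rot: [3.138, -0.0, 1.082]
force: [-3.9, 1.3, 7.9]
width: 0.0002
```

Call:
apply_moves:
  increments: [0,0,-0.002,0,0,0]

```text
t: 5.68
eef_pos: [0.5385, -0.0089, 0.0758]
ee_rot: [3.138, -0.0, 1.083]
force: [-3.4, 0.8, 8.4]
width: 0.0002
```

```bash
python3 - <<'E'
from h import *
s=arm.get_state(); p=np.array(s["eef_pos"]);print(s["t"],p,s["force"],s["moment"],np.round(s["q"],4),np.round(s["joint_efforts"],2))
a=save("side","side7.png")
A=cv2.resize(a[170:245,265:345],None,fx=5,fy=5,interpolation=cv2.INTER_CUBIC)
o=cv2.imread("pics/side6.png")[:,:,::-1]
B=cv2.resize(o[170:245,265:345],None,fx=5,fy=5,interpolation=cv2.INTER_CUBIC)
cv2.imwrite("pics/s7c.png",np.hstack([B,A])[:,:,::-1])
for n in("side1","side5","side6","side7"):
    im=cv2.imread(f"pics/{n}.png").astype(int)[195:235,290:325]
    m=((im[...,2]>110)&(im[...,1]<90)&(im[...,0]<90)); r,c=np.nonzero(m); print(n,m.sum(),r.max()+195,np.median(c)+290,c.min()+290,c.max()+290, [int(m[k].sum()) for k in range(15,35)])
E
```

```text
5.6833 [ 0.53848364 -0.00893422  0.07579136] [-3.37873139  0.77817396  8.36320858] [ 0.35630653  1.15117627 -0.03278596] [ 0.3497  0.2499 -0.4573  0.0035 -0.8606 -2.4111] [-5.400e-01 -4.058e+01  2.275e+01  5.360e+00  7.900e-01  1.000e-02]
side1 269 224 305.0 295 318 [9, 12, 15, 17, 16, 18, 19, 18, 21, 22, 20, 18, 16, 14, 10, 0, 0, 0, 0, 0]
side5 263 224 305.0 295 317 [10, 11, 15, 16, 15, 18, 20, 18, 20, 21, 20, 18, 16, 13, 10, 0, 0, 0, 0, 0]
side6 214 225 306.5 295 317 [0, 1, 3, 11, 15, 19, 18, 19, 19, 20, 21, 19, 17, 14, 11, 7, 0, 0, 0, 0]
side7 207 226 307.0 295 317 [0, 0, 0, 1, 5, 11, 15, 20, 20, 19, 17, 19, 21, 19, 16, 13, 11, 0, 0, 0]
```

Call:
apply_moves:
  increments: [0,0,-0.002,0,0,0,0,0,-0.002,0,0,0]

```text
t: 5.9
eef_pos: [0.54, -0.0088, 0.0746]
ee_rot: [3.134, -0.002, 1.084]
force: [-5.4, 1.4, 24.3]
width: 0.0009
```

Call:
apply_moves:
  increments: [0,0,-0.002,0,0,0]

```text
t: 5.98
eef_pos: [0.5409, -0.0089, 0.0747]
ee_rot: [3.132, -0.002, 1.085]
force: [-8.1, 1.3, 20.1]
width: 0.001
```

Call:
apply_moves:
  increments: [0,0,-0.002,0,0,0]

```text
t: 6.07
eef_pos: [0.5412, -0.009, 0.0747]
ee_rot: [3.131, -0.003, 1.086]
force: [-8.9, 1.0, 19.9]
width: 0.0003
```

Call:
apply_moves:
  increments: [0,0,0.003,0,0,0,0,0,0.008,0,0,0,0,0,0.01,0,0,0,0,0,0.01,0,0,0,0,0,0,0,0,0,0,0,0,0,0,0,0,0,0,0,0,0]

```text
t: 6.65
eef_pos: [0.5419, -0.0089, 0.1104]
ee_rot: [3.129, -0.004, 1.086]
force: [-0.2, 0.3, -0.3]
width: 0.0005
```

```bash
python3 - <<'E'
from h import *
s=arm.get_state(); p=np.array(s["eef_pos"]);print(s["t"],p,s["force"],s["ee_rot"])
a=save("side","side8.png")
for n in("side1","side5","side7","side8"):
    im=cv2.imread(f"pics/{n}.png").astype(int)[195:235,290:325]
    m=((im[...,2]>110)&(im[...,1]<90)&(im[...,0]<90)); r,c=np.nonzero(m); print(n,m.sum(),r.min()+195,r.max()+195,c.mean()+290,r.mean()+195)
o=cv2.imread("pics/side5.png")[:,:,::-1]
f=lambda q:cv2.resize(q[165:240,265:345],None,fx=5,fy=5,interpolation=cv2.INTER_CUBIC)
cv2.imwrite("pics/s8c.png",np.hstack([f(o),f(a)])[:,:,::-1])
E
```

```text
6.65 [ 0.54188768 -0.00886882  0.11035261] [-0.15074706  0.29634505 -0.33716274] [ 3.12920635 -0.00448961  1.08602769]
side1 269 206 224 305.6617100371747 216.37546468401487
side5 263 206 224 305.72243346007605 216.41064638783268
side7 207 213 226 306.31400966183577 220.20289855072463
side8 264 208 226 305.7651515151515 218.3939393939394
```

Contact force and an about 2 px lower head show the button latched by itself after release. Next I'll position beside the near end of the bar, on its -y side.

Call:
apply_moves:
  increments: [-0.019,-0.0135,0,0.001,0.007,0,-0.018,-0.013,0,0.001,0.006,0,0,0,0,0,0,0]

```text
t: 6.95
eef_pos: [0.5031, -0.0357, 0.1083]
ee_rot: [-3.139, 0.002, 1.087]
force: [-1.4, -0.6, -0.8]
width: 0.0005
```

Call:
apply_moves:
  increments: [0,0,-0.012,0,0,0,0,0,-0.01,0,0,0,0,0,0,0,0,0]

```text
t: 7.2
eef_pos: [0.5027, -0.0362, 0.0853]
ee_rot: [-3.139, 0.002, 1.086]
force: [0.5, -0.3, 0.1]
width: 0.0004
```

Call:
apply_moves:
  increments: [0,0,-0.007,0,0,0,0,0,-0.005,0,0,0,0,0,-0.003,0,0,0,0,0,0,0,0,0]

```text
t: 7.53
eef_pos: [0.5031, -0.0359, 0.068]
ee_rot: [-3.138, 0.003, 1.086]
force: [0.2, 0.4, 0.2]
width: 0.0006
```

```bash
python3 - <<'E'
from h import *
s=arm.get_state(); p=np.array(s["eef_pos"]);print(s["t"],p,s["force"],s["ee_rot"])
a=save("side","side9.png")
f=lambda q:cv2.resize(q[165:240,265:345],None,fx=7,fy=7,interpolation=cv2.INTER_CUBIC)
cv2.imwrite("pics/s9c.png",f(a)[:,:,::-1])
E
```

```text
7.5333 [ 0.50308783 -0.03589021  0.06796341] [0.23913436 0.44564152 0.17979943] [-3.13778885  0.00318555  1.08643835]
```

View pics/s9c.png

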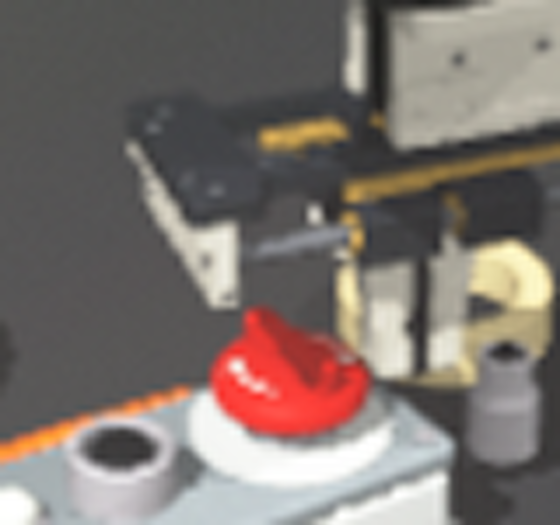

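The latched head shows the bar from (250,315) to (330,385) in the crop. The fingertips stand beside and behind its near end at (385,372), not touching. I'll push along the station's +y.

Call:
apply_moves:
  increments: [0.001,0.003,0,0,0,0,0.001,0.003,0,0,0,0]

```text
t: 7.75
eef_pos: [0.5055, -0.0298, 0.0684]
ee_rot: [-3.138, 0.003, 1.086]
force: [0.7, -0.3, 0.1]
width: 0.0005
```

Call:
apply_moves:
  increments: [0.0005,0.002,0,0,0,0]

```text
t: 7.83
eef_pos: [0.5065, -0.0273, 0.0687]
ee_rot: [-3.139, 0.003, 1.086]
force: [-0.3, 0.5, -1.1]
width: 0.0003
```

Call:
apply_moves:
  increments: [0.0005,0.002,0,0,0,0]

```text
t: 7.92
eef_pos: [0.5073, -0.0249, 0.0689]
ee_rot: [-3.139, 0.002, 1.086]
force: [-0.1, 0.5, 0.1]
width: 0.0008
```

Call:
apply_moves:
  increments: [0.0005,0.002,0,0,0,0]

```text
t: 8.0
eef_pos: [0.5078, -0.0227, 0.0691]
ee_rot: [-3.139, 0.003, 1.087]
force: [-0.9, -1.7, -0.5]
width: 0.0006
```

Call:
apply_moves:
  increments: [0.0005,0.002,0,0,0,0]

```text
t: 8.08
eef_pos: [0.508, -0.0207, 0.0691]
ee_rot: [-3.139, 0.003, 1.087]
force: [0.2, -2.2, -1.0]
width: 0.0003
```

Call:
apply_moves:
  increments: [0.0005,0.003,0,0,0,0,0.0005,0.003,0,0,0,0]

```text
t: 8.25
eef_pos: [0.5083, -0.015, 0.069]
ee_rot: [-3.138, 0.005, 1.086]
force: [-0.8, -4.7, -2.3]
width: 0.0006
```

Call:
apply_moves:
  increments: [0.0005,0.003,0,0,0,0]

```text
t: 8.33
eef_pos: [0.5082, -0.0124, 0.0688]
ee_rot: [-3.137, 0.006, 1.086]
force: [-0.5, -6.5, 0.2]
width: 0.0004
```

Call:
apply_moves:
  increments: [0.0005,0.003,0,0,0,0]

```text
t: 8.42
eef_pos: [0.5082, -0.0099, 0.0687]
ee_rot: [-3.137, 0.008, 1.086]
force: [0.3, -5.7, 0.7]
width: 0.0007
```

Call:
apply_moves:
  increments: [0.0005,0.003,0,0,0,0]

```text
t: 8.5
eef_pos: [0.5079, -0.0075, 0.0686]
ee_rot: [-3.136, 0.01, 1.086]
force: [-1.6, -7.2, 0.2]
width: 0.0003
```

```bash
cat > red.py <<'E'
from h import *
import sys
s=arm.get_state(); print(s["t"],np.round(s["eef_pos"],4),np.round(s["force"],1),np.round(s["moment"],2))
save("side",sys.argv[1])
for n in("side1.png","side8.png",sys.argv[1]):
    im=cv2.imread(f"pics/{n}").astype(int)[195:235,290:325]
    m=((im[...,2]>110)&(im[...,1]<90)&(im[...,0]<90)); r,c=np.nonzero(m); print(n,m.sum(),r.min()+195,r.max()+195,c.mean()+290,r.mean()+195,np.nonzero(m.any(0))[0][[0,-1]]+290)
E
python3 red.py side10.png
```

```text
8.5 [ 0.5079 -0.0075  0.0686] [-1.6 -7.2  0.2] [-2.55  0.52 -0.12]
side1.png 269 206 224 305.6617100371747 216.37546468401487 [295 318]
side8.png 264 208 226 305.7651515151515 218.3939393939394 [295 317]
side10.png 185 208 226 303.64864864864865 219.57837837837837 [295 316]
```

Call:
apply_moves:
  increments: [0.0005,0.003,0,0,0,0]

```text
t: 8.63
eef_pos: [0.5075, -0.005, 0.0683]
ee_rot: [-3.135, 0.012, 1.086]
force: [-1.2, -6.4, 0.3]
width: 0.0003
```

```bash
python3 red.py side11.png
```

```text
8.6333 [ 0.5075 -0.005   0.0683] [-1.2 -6.4  0.3] [-2.21  0.53 -0.09]
side1.png 269 206 224 305.6617100371747 216.37546468401487 [295 318]
side8.png 264 208 226 305.7651515151515 218.3939393939394 [295 317]
side11.png 164 209 226 303.3475609756098 219.9878048780488 [295 316]
```

Call:
apply_moves:
  increments: [0.0015,0.003,0,0,0,0]

```text
t: 8.77
eef_pos: [0.5079, -0.0022, 0.0681]
ee_rot: [-3.134, 0.013, 1.085]
force: [-2.5, -5.4, 2.4]
width: 0.0001
```

Call:
apply_moves:
  increments: [0.0015,0.003,0,0,0,0]

```text
t: 8.85
eef_pos: [0.5084, 0.0002, 0.0679]
ee_rot: [-3.132, 0.015, 1.085]
force: [-3.1, -5.3, 1.7]
width: 0.0004
```

```bash
python3 red.py side12.png
```

```text
8.85 [5.084e-01 2.000e-04 6.790e-02] [-3.1 -5.3  1.7] [-1.81  0.93 -0.03]
side1.png 269 206 224 305.6617100371747 216.37546468401487 [295 318]
side8.png 264 208 226 305.7651515151515 218.3939393939394 [295 317]
side12.png 131 212 226 302.29007633587787 220.3206106870229 [295 315]
```

Call:
apply_moves:
  increments: [0.002,0.003,0.0005,0,0,0]

```text
t: 8.98
eef_pos: [0.5092, 0.0032, 0.0683]
ee_rot: [-3.131, 0.017, 1.085]
force: [-5.4, -4.6, 5.8]
width: 0.0006
```

Call:
apply_moves:
  increments: [0.002,0.003,0.0005,0,0,0]

```text
t: 9.07
eef_pos: [0.5103, 0.006, 0.0689]
ee_rot: [-3.129, 0.018, 1.085]
force: [-3.9, -1.9, 4.7]
width: 0.0004
```

```bash
python3 red.py side13.png; python3 - <<'E'
import cv2
for n in("side1","side8","side12","side13"):
    print(n,[int(cv2.imread(f"pics/{n}.png")[r,300:309,1].mean()) for r in range(220,234)])
E
```

```text
9.0667 [0.5103 0.006  0.0689] [-3.9 -1.9  4.7] [-0.89  1.46  0.02]
side1.png 269 206 224 305.6617100371747 216.37546468401487 [295 318]
side8.png 264 208 226 305.7651515151515 218.3939393939394 [295 317]
side13.png 81 213 225 299.75308641975306 218.62962962962962 [295 311]
side1 [66, 71, 65, 59, 68, 99, 151, 189, 204, 232, 246, 249, 251, 244]
side8 [106, 77, 70, 76, 72, 64, 78, 130, 191, 231, 248, 251, 253, 248]
side12 [113, 98, 93, 92, 67, 60, 78, 120, 158, 213, 246, 247, 248, 245]
side13 [152, 146, 141, 122, 94, 81, 118, 154, 173, 201, 235, 247, 247, 242]
```

Fz ≈ 5 N and the head rising show that the latch let go and the dome now bears on the fingertips. I'll ease up, then back off.

Call:
apply_moves:
  increments: [0,0,0.005,0,0,0,0,0,0.005,0,0,0,-0.002,-0.006,0.002,0,0,0,-0.003,-0.01,0.003,0,0,0,-0.003,-0.012,0.003,0,0,0,-0.003,-0.015,0.005,0,0,0,0,-0.02,0.01,0,0,0,0,-0.03,0.03,0,0,0,0,-0.03,0.035,0,0,0,0,-0.03,0.035,0,0,0,0,0,0,0,0,0,0,0,0,0,0,0]

```text
t: 10.12
eef_pos: [0.5001, -0.1513, 0.2046]
ee_rot: [-3.142, 0.011, 1.087]
force: [-0.1, -0.5, -0.9]
width: 0.0008
```

```bash
python3 red.py side14.png; python3 - <<'E'
from h import *
import cv2
for n in("side1","side8","side14"):
    print(n,[int(cv2.imread(f"pics/{n}.png")[r,300:309,1].mean()) for r in range(220,234)])
o=cv2.imread("pics/side1.png");a=cv2.imread("pics/side14.png"); b=save("top","top14.png")[:,:,::-1]
f=lambda q,r,c:cv2.resize(q[r:r+75,c:c+80],None,fx=5,fy=5,interpolation=cv2.INTER_CUBIC)
cv2.imwrite("pics/fin.png",np.hstack([f(o,185,265),f(a,185,265)]))
E
```

```text
10.1167 [ 0.5001 -0.1513  0.2046] [-0.1 -0.5 -0.9] [-0.   -0.   -0.05]
side1.png 269 206 224 305.6617100371747 216.37546468401487 [295 318]
side8.png 264 208 226 305.7651515151515 218.3939393939394 [295 317]
side14.png 268 206 224 305.59328358208955 216.3507462686567 [295 317]
side1 [66, 71, 65, 59, 68, 99, 151, 189, 204, 232, 246, 249, 251, 244]
side8 [106, 77, 70, 76, 72, 64, 78, 130, 191, 231, 248, 251, 253, 248]
side14 [68, 72, 66, 60, 70, 101, 154, 192, 208, 234, 247, 250, 252, 246]
```

View pics/fin.png

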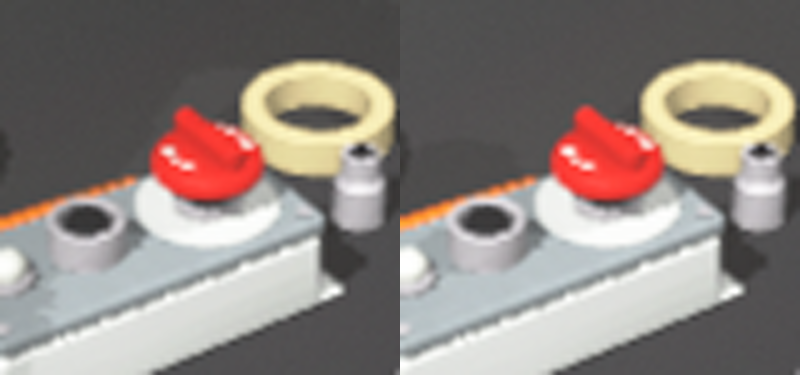

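The head, bar, tape and socket look the same as in the first picture. The button is fully out at rows 206–224 and the bar is back in place.

```bash
python3 -c "
from station import arm
print(arm.job_done())"
```

```text
the job is handed in; nothing more can be done
None
```

I carried out the stop-button check in the order asked and handed it in at about 10 s of the 42 s allowed.

- **Latching:** I pressed the stop button with closed fingertips on top of its bar until it hit its hard stop, after about 8 mm at 20–24 N. When I let go, the head stayed down, sitting 2 pixels lower in the side picture.
- **Turning:** I pushed the near end of the bar sideways from the side away from the start button, with roughly 5–7 N. The latch let go: the head rose and bore on the fingers with about 5 N. I eased the fingers up and backed away.
- **Final checks:** With the hand clear and no force on the tool, the head and bar match the first side picture in height and angle. The station, tape roll and socket also look unmoved in that crop. I never came near the start button. I did not closely check the spanner, screwdriver, wheel, can or bottle at the end, but the hand stayed well clear of them.

**Disagreements:**
- **Fingertip height:** The reported tool height put the fingertips about 38 mm lower than where they met the button, going by the stated 110 mm. The side camera also showed them about 11 pixels higher than predicted. I worked from contact force, travel and the pictures instead.
- **Camera views:** The two views of the button also disagreed with each other by about 7 mm.
- **Turn to release:** I pushed about 29 mm sideways before the latch let go, more than the 11 mm I had planned for 30 degrees. I did not find out why.

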